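# Count along the lane rack and push the sauce tub into the third lane

## Task

Run a fingertip along the top of the lane rack's blue rail, starting at the first gap beside the yellow block and keeping it on the rail past each divider, counting gaps, until it is behind the third gap; do not run on to the fourth. Then push the red-lidded sauce tub over the table into that third gap until it is fully home against the back stop. Only push the tub, never lift or tip it; leave every other tub and thing where it stands, and finish clear.

Things in the scene. Friction and masses are not known exactly. Their poses are not given: they have to be found in the camera images.
- rack: Fixed steel lane rack, yaw up to 0.14 rad. Origin: centre of its footprint, on the table; +y along it to the robot's left. Dividers 4 mm thick, 30 mm high, at y = 0, +-56, +-112, +-168 mm; between them six gaps, 52 mm clear, centred at y = 140, 84, 28, -28, -84, -140. Counted from the yellow block, the third gap is at y = +28 or -28 mm. No floor: tubs slide on the table.
- mouths (a point): Middle of the line of the gaps' open mouths, on the robot's side of the rack, at table height: rack x = -45 mm, y = 0.
- stop (a point): Middle of the front face of the back stop that closes all gaps, at table height: rack x = +34 mm, y = 0. The stop is 34 mm high.
- rail: Blue bar along the whole rack above the back stop, 18 mm wide (x), 340 mm long (y), 10 mm thick, white lines at the dividers. Origin: centre of its underside, at rack x = +43, y = 0, height 42 mm; flat top at 52 mm. Gives downwards on springs by up to 8 mm: 1 N starts it, then 0.5 N per mm. A touch of over 0.5 N counts, placed by the middle between the fingertips: best with the fingers shut.
- start_block: Fixed yellow block at the end of the rack where counting begins, 85 mm (x) by 24 mm (y), 30 mm high. Origin: centre of its underside, at rack y = +184 mm or -184 mm, 44 mm outside the centre of the first gap. A like grey block is at the other end.
- tub: The sauce tub to be pushed: a loose upright cylinder, white with a red lid, 42 mm in diameter, 40 mm high, about 0.12 kg. Origin: centre of its underside. It starts on the table on the robot's side of the rack, its centre 45 to 75 mm out from the line of the mouths. Fully home, its centre is at rack x = +13 mm.
- white_tub_a: Bystander: tub of the same size, white lid, standing in the gap at rack y = +84 mm. Origin: centre of its underside.
- white_tub_b: Bystander: tub of the same size, white lid, standing in the gap at rack y = -140 mm. Origin: centre of its underside.
- bottle: Bystander: yellow bottle, 60 mm in diameter, 170 mm high, right of the rack. Origin: centre of its underside.
- jar: Bystander: amber jar, 70 mm in diameter, 90 mm high, right of the rack. Origin: centre of its underside.
- bowl: Bystander: white portion bowl, 120 mm across, 45 mm high, left of the rack. Origin: centre of its underside.
- spatula: Bystander: spatula with a blue handle, lying on the table beyond the rack.
- beaker: Bystander: steel beaker, 70 mm across, 90 mm high, beyond the rack to the right. Origin: centre of its underside.
Things that resemble listed ones, but are neither listed nor needed, are in the scene too. Of the things that look like the start_block, the middle-sized one is meant. What is shaped like the tub but green is not meant.

How it is judged (in metres and radians):
On the way, in this order (a step that is already met when the one before it is completed fails the run):
1. the fingertip rests on the rail behind the first gap (((y of start_block in the frame of rack above 0 m and contact force between the fingers and rail above 0.5 N and y of the grasp point in the frame of rack between 0.122 and 0.158 m) or (y of start_block in the frame of rack below 0 m and contact force between the fingers and rail above 0.5 N and y of the grasp point in the frame of rack between -0.158 and -0.122 m))), for 0.04 s.
2. it is still on the rail passing the divider between gaps one and two (((y of start_block in the frame of rack above 0 m and contact force between the fingers and rail above 0.5 N and y of the grasp point in the frame of rack between 0.104 and 0.12 m) or (y of start_block in the frame of rack below 0 m and contact force between the fingers and rail above 0.5 N and y of the grasp point in the frame of rack between -0.12 and -0.104 m))), for 0.04 s.
3. it is on the rail behind the second gap (((y of start_block in the frame of rack above 0 m and contact force between the fingers and rail above 0.5 N and y of the grasp point in the frame of rack between 0.066 and 0.102 m) or (y of start_block in the frame of rack below 0 m and contact force between the fingers and rail above 0.5 N and y of the grasp point in the frame of rack between -0.102 and -0.066 m))), for 0.04 s.
4. it is still on the rail passing the divider between gaps two and three (((y of start_block in the frame of rack above 0 m and contact force between the fingers and rail above 0.5 N and y of the grasp point in the frame of rack between 0.048 and 0.064 m) or (y of start_block in the frame of rack below 0 m and contact force between the fingers and rail above 0.5 N and y of the grasp point in the frame of rack between -0.064 and -0.048 m))), for 0.04 s.
5. it is on the rail behind the third gap (((y of start_block in the frame of rack above 0 m and contact force between the fingers and rail above 0.5 N and y of the grasp point in the frame of rack between 0.01 and 0.046 m) or (y of start_block in the frame of rack below 0 m and contact force between the fingers and rail above 0.5 N and y of the grasp point in the frame of rack between -0.046 and -0.01 m))), for 0.04 s.
6. the red-lidded tub is home in the third gap (((y of start_block in the frame of rack above 0 m and y of tub in the frame of rack between 0.02 and 0.036 m and x of tub in the frame of rack above 0.007 m) or (y of start_block in the frame of rack below 0 m and y of tub in the frame of rack between -0.036 and -0.02 m and x of tub in the frame of rack above 0.007 m))), for 0.2 s.
At the end, for the whole second after the job is handed in: The red-lidded tub stands upright and still on the table in the third gap from the yellow block (sideways within 8 mm of the gap's centre), within 6 mm of the back stop (((y of start_block in the frame of rack above 0 m and y of tub in the frame of rack between 0.02 and 0.036 m and x of tub in the frame of rack above 0.007 m and height (world z) of tub below 0.004 m and angle between tub's own z axis and vertical below 0.1 rad and linear speed of tub below 0.01 m/s) or (y of start_block in the frame of rack below 0 m and y of tub in the frame of rack between -0.036 and -0.02 m and x of tub in the frame of rack above 0.007 m and height (world z) of tub below 0.004 m and angle between tub's own z axis and vertical below 0.1 rad and linear speed of tub below 0.01 m/s))); the robot touches nothing.
It fails at once if the fingers press the rail at the fourth gap or farther (more than 6 mm past the divider after the third gap) ((contact force between the fingers and rail above 0.5 N and y of start_block in the frame of rack above 0 m and y of the grasp point in the frame of rack below -0.006 m) or (contact force between the fingers and rail above 0.5 N and y of start_block in the frame of rack below 0 m and y of the grasp point in the frame of rack above 0.006 m)).
It fails at once if the tub is lifted more than 12 mm (height (world z) of tub above 0.012 m).
It fails at once if the tub is tipped (over 0.4 rad) (angle between tub's own z axis and vertical above 0.4 rad).
It fails at once if a bystander is moved more than 15 mm (distance of any of white_tub_a, white_tub_b, bottle, jar, bowl, spatula, beaker from where it was at the start of the episode above 0.015 m).
It also fails if it takes over 58 s, if anything falls off the work surface, if the arm or the gripper's body presses on something with over 40 N, if the wrist force passes 120 N, or if a joint passes its speed limit or range.

## Robot

A 6-joint arm with a two-finger parallel gripper is mounted at the origin on the work surface. World frame = base frame: x ahead of the robot, y to its left, z up, the work surface at z = 0. Lengths are in mm, angles in degrees, forces in N, time in s.
With the tool pointing down it reaches from about 350 to 925 mm from the base axis. Payload 6.4 kg.
Tool frame: the origin (TCP) lies between the finger pads; the fingertips stand 25 mm ahead of it and the grasp point (between the pads) lies 6 mm ahead of it; z points along the fingers, y is the direction in which the jaws open and shut (so a half turn about z gives the same grasp; the last joint's range is limited). The gripper opens to 94 mm and grips with 3 to 60 N. Pads are 16 mm wide; open, the fingers measure 119 mm over their backs; the gripper's body (75 mm by 177 mm) begins 78 mm behind the grasp point.
Start: joints at [59.696, 14.043, 89.255, -0, 76.702, -9.975], TCP at [225.81, 609.528, 230.455] pointing down, gripper open.
Joint ranges: [-179.41, 179.41], [-58.25, 129.5], [7.25, 145.43], [-54.29, 234.29], [11.92, 165.04], [-157.13, 157.13]. Speed limits (degrees/s): [147.25, 147.25, 180, 180, 180, 180].

## Interface

Orientations are given as a 3x3 rotation matrix whose columns are the frame's x, y, z axes.
In Python, from workcell import telemetry, camera, camera_model, manip gives the robot as it stands.
- The arm moves only by the shell command python3 -m jog 'ROWS' [FORCE]. ROWS is a JSON object of lists of equal length, an entry for each row: "translation": the shift along the tool's x, y, z in cm, a list of three; "delta_rot": the turn, a rotation vector about the tool's x, y, z in degrees, a list of three; "gripper": the gripper's target within -1 to 1 (fully open at 1, half-way at 0, shut at -1). A call has 1 to 10 rows; each row is the pose to reach, as a shift and turn from the pose commanded when the call began, along the tool's axes at that moment; what a row does not reach only later rows make up. A row lasts 1/10 s, in which the tool goes at most 50 mm and 8.59 degrees, less where a joint would pass 70% of its speed; a pose out of reach is approached as far as the arm can. A call with a gripper value outside its range is refused whole. The fingers move at their own pace and stop on an object; FORCE is the grip in N (left out, the last holds). Time passes only in rows, so rows that repeat a pose let the fingers close. It gives the time, the measured TCP pose, the force and the opening at its end, in the units of the state.
- telemetry.read_state(): the state, without advancing time (a new reading comes with each control period).
- camera(name): name is "scene" or "top" or "wrist"; returns the picture (384x512x3 uint8, red, green, blue); there is no depth.
- camera_model(name): a dict with "fx", "fy", "cx", "cy" (pixels), "R" (3x3) and "t" (3): a world point X has camera coordinates R X + t. Camera axes: x right, y down, z forward; pixel columns grow to the right and rows downward; lengths in mm; the calibration is good to about 2 mm. A picture is of the moment at which its call begins: read the wrist's pose just before it. camera_model takes no time and is no camera call; for the wrist camera it gives the pose at the moment of the call.
- manip.sign_off(): hands the job in, once; it reports no verdict.
The state is a dict: "time_s": time; "joint_positions": joint angles; "dq": joint speeds; "effort": joint torques, N m; "tcp_pos": TCP position; "tcp_rot": TCP orientation; "wrist_force": force on the tool from outside, world axes, zero at the start; "wrist_torque": the same for the moment, N m; "grip_width": finger opening in mm.
Only numpy, scipy, OpenCV 4.12 (cv2) and the standard library are available. Lean on these libraries where they do the work, as an engineer would, in place of code of your own. Each camera call takes 0.05 s, during which the arm holds its last target.

## Working session

There is one attempt and no reset: what is moved stays moved. The work goes in short steps, Python scripts to look and compute and a shell command to move; the robot and the scene stay as the last step left them, time stands still between calls to the robot, and variables do not carry over. Pictures are saved under pics/ and viewed, and the job is handed in when it is done.

```bash
mkdir -p pics; ls; python3 - <<'E'
from workcell import telemetry, camera, camera_model, manip
import cv2
s=telemetry.read_state();print({k:s[k] for k in('time_s','tcp_pos','tcp_rot','wrist_force','grip_width')})
for n in('scene','top'):
    cv2.imwrite(f'pics/{n}0.png',cv2.cvtColor(camera(n),cv2.COLOR_RGB2BGR)); print(camera_model(n))
E
```

```text
pics
{'time_s': 0.0, 'tcp_pos': array([225.53374791, 609.03341942, 229.37629352]), 'tcp_rot': array([[-9.37713260e-01,  3.47408923e-01, -9.38928709e-04],
       [ 3.47410051e-01,  9.37711893e-01, -1.63142954e-03],
       [ 3.13671436e-04, -1.85600639e-03, -9.99998228e-01]]), 'wrist_force': array([ 0.44504196, -1.13639754,  0.42115293]), 'grip_width': 94.0086611383796}
{'fx': 440.35792606371075, 'fy': 440.35792606371075, 'cx': 256.96310955388975, 'cy': 195.89538413484848, 'R': array([[-0.25094168,  0.96798008, -0.00654483],
       [ 0.82056308,  0.20912841, -0.53192249],
       [-0.51352166, -0.13885196, -0.84676776]]), 't': array([ 173.53002919, -441.89534799, 1438.02770474])}
{'fx': 421.0572817278573, 'fy': 421.0572817278573, 'cx': 254.21589921494467, 'cy': 187.61353004831383, 'R': array([[ 0.00701021, -0.99985855,  0.01528848],
       [-0.99963571, -0.0074055 , -0.02595396],
       [ 0.02606351, -0.01510096, -0.99954622]]), 't': array([ -21.04175089,  570.45423246, 1088.51344835])}
```

View pics/scene0.png

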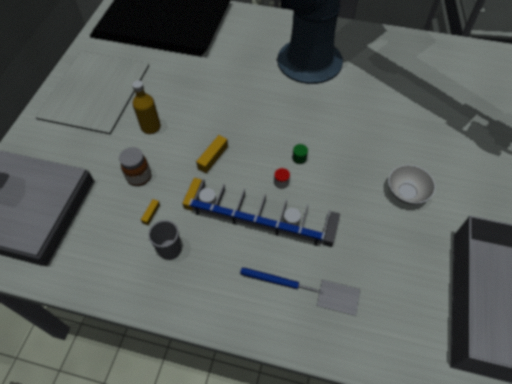

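View pics/top0.png

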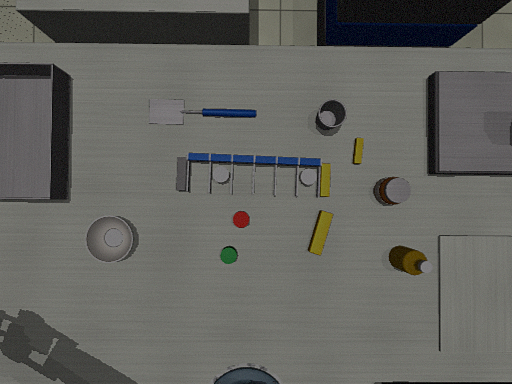

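The yellow block at the right end of the rack, near pixel (325,180) in the top picture, is the middle-sized of the three. Counting therefore starts at rack y = -140, and the third gap is at y = -28. The red tub is at about (241,219). Next I'll measure positions.

```bash
cat > h.py <<'E'
import numpy as np, cv2
from workcell import telemetry, camera, camera_model
def ray(m,uv,z):
    R,t=np.array(m['R']),np.array(m['t']); c=-R.T@t
    d=R.T@np.array([(uv[0]-m['cx'])/m['fx'],(uv[1]-m['cy'])/m['fy'],1.]); return c+d*(z-c[2])/d[2]
def proj(m,X):
    p=np.array(m['R'])@np.array(X,float)+np.array(m['t']); return np.array([m['fx']*p[0]/p[2]+m['cx'],m['fy']*p[1]/p[2]+m['cy']])
def blobs(img,lo,hi,amin=20):
    h=cv2.cvtColor(img,cv2.COLOR_RGB2HSV); k=cv2.inRange(h,lo,hi)
    n,l,s,c=cv2.connectedComponentsWithStats(k); return k,[(i,s[i],c[i],l) for i in range(1,n) if s[i][4]>=amin]
E
python3 - <<'E'
from h import *
for n in('top','scene'):
    img=cv2.cvtColor(cv2.imread(f'pics/{n}0.png'),cv2.COLOR_BGR2RGB); m=camera_model(n)
    for nm,lo,hi,z in(('blue',(105,150,50),(130,255,255),52),('yellow',(20,150,80),(32,255,255),30),('red',(0,150,80),(5,255,255),40),('red2',(170,150,80),(180,255,255),40)):
        k,b=blobs(img,lo,hi,8)
        for i,s,c,l in b:
            ys,xs=np.where(l==i); r=cv2.minAreaRect(np.c_[xs,ys].astype(np.float32))
            print(n,nm,s,c.round(1),ray(m,c,z).round(1),[x if np.isscalar(x) else np.round(x,1) for x in r])
    if n=='top': cv2.imwrite('pics/topz.png',cv2.resize(cv2.cvtColor(img[140:270,170:340],cv2.COLOR_RGB2BGR),None,fx=4.5,fy=4.5,interpolation=cv2.INTER_CUBIC))
    else: cv2.imwrite('pics/scz.png',cv2.resize(cv2.cvtColor(img[130:260,170:350],cv2.COLOR_RGB2BGR),None,fx=4.4,fy=4.4,interpolation=cv2.INTER_CUBIC))
E
```

```text
top blue [392  23   6   2   8] [394.1  23.2] [ 989.  -368.2   52. ] [array([394.5,  23.5]), array([1., 5.]), 90.0]
top blue [202 109  54   8 337] [229.1 112.2] [758.1  48.2  52. ] [array([228.5, 112.1]), array([53.1,  6.6]), 2.12109637260437]
top blue [188 153  21   8 130] [197.9 156.4] [646.4 124.9  52. ] [array([198. , 156.4]), array([19.6,  6.6]), 3.814074993133545]
top blue [211 154  20   8 138] [220.5 157.4] [644.2  68.6  52. ] [array([220.5, 157.4]), array([19.5,  6.7]), 4.763641834259033]
top blue [233 155  20   8 137] [242.5 158.4] [642.2  13.6  52. ] [array([242.5, 158.4]), array([19.5,  6.7]), 4.39870548248291]
top blue [255 156  21   8 131] [265.  159.4] [640.2 -42.8  52. ] [array([265.2, 159.4]), array([20. ,  6.6]), 3.814074993133545]
top blue [278 157  20   8 134] [287.3 160.4] [638.3 -98.7  52. ] [array([287.5, 160.4]), array([19.5,  6.6]), 4.085616588592529]
top blue [300 158  20   8 136] [309.4 161.3] [ 636.3 -154.2   52. ] [array([309.5, 161.3]), array([19.4,  6.7]), 3.814074993133545]
top yellow [354 138   9  25 162] [358.5 150.1] [ 668.3 -283.4   30. ] [array([358
[... 1435 characters left out ...]
array([58. ,  6.5]), 14.03624439239502]
scene yellow [133  95  20  14 176] [142.5 102.1] [ 332.5 -442.8   30. ] [array([142.8, 102.1]), array([11.6, 18.9]), 75.96376037597656]
scene yellow [197 136  30  30 334] [211.3 150.6] [ 455.3 -190.1   30. ] [array([211.3, 150.7]), array([ 9.7, 35.7]), 40.10091018676758]
scene yellow [183 178  18  27 201] [191.8 190.7] [ 592.3 -199.1   30. ] [array([191.8, 191.6]), array([ 7.9, 29. ]), 24.443954467773438]
scene yellow [142 200  16  22 148] [149.4 210.5] [ 674.8 -283.1   30. ] [array([149.5, 210.5]), array([ 6.2, 24. ]), 30.465543746948242]
scene red [275 169  14  12 142] [281.6 174.5] [492.5  15.2  40. ] [array([281.5, 174.5]), array([11., 13.]), 90.0]
```

View pics/topz.png

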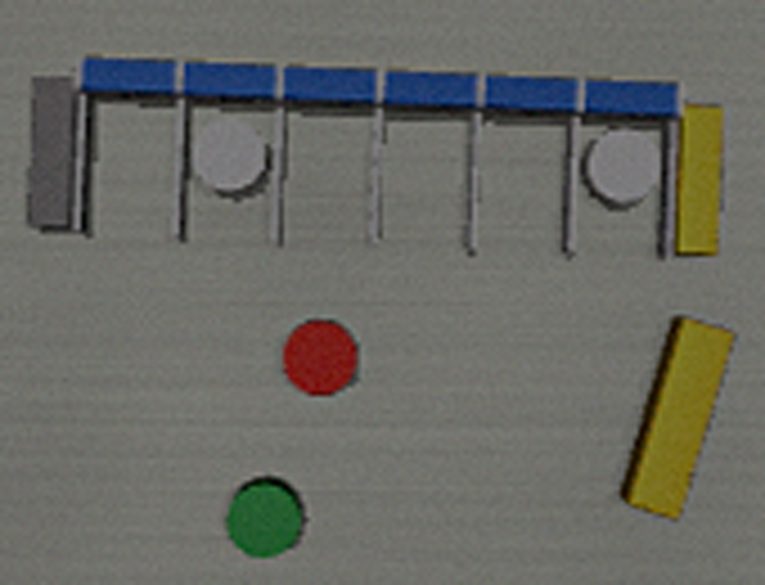

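View pics/scz.png

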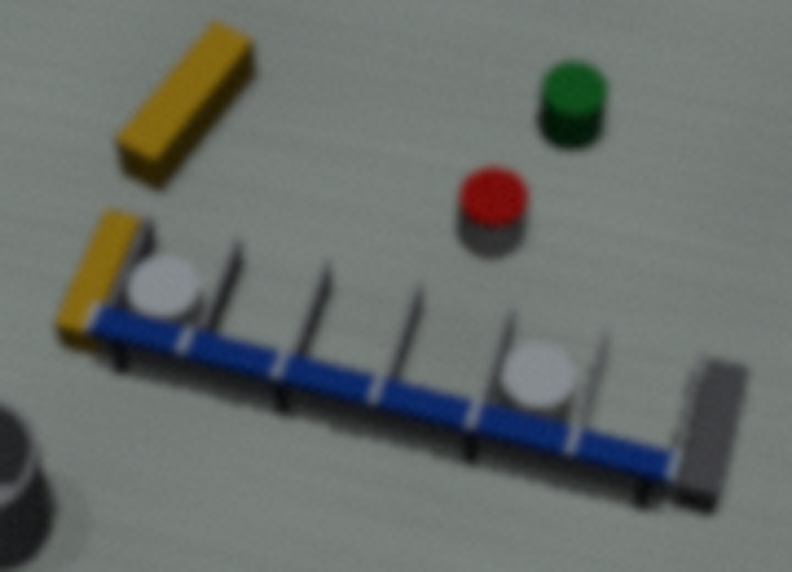

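```bash
cat >> h.py <<'E'
yaw=np.deg2rad(-2.1)
from scipy.spatial.transform import Rotation as Ro
O=np.array([599.5,-14.4]); ex=np.array([np.cos(yaw),np.sin(yaw)]); ey=np.array([-ex[1],ex[0]])
def W(x,y,z): return np.r_[O+x*ex+y*ey,z]
def rk(p): d=np.array(p)[:2]-O; return np.array([d@ex,d@ey])
def go(x,y,z,ty=None,s=None):
    """delta in cm/deg to put TCP at rack x,y and height z, tool y along angle ty (deg from rack y)"""
    s=s or telemetry.read_state(); R=np.array(s['tcp_rot'])
    d=R.T@(W(x,y,z)-s['tcp_pos'])/10
    a=yaw+np.deg2rad(ty or 0); yv=np.array([-np.sin(a),np.cos(a),0]); zv=np.array([0,0,-1.]); T=np.c_[np.cross(yv,zv),yv,zv]
    print('trans cm',d.round(2),'rot',np.rad2deg(Ro.from_matrix(R.T@T).as_rotvec()).round(2))
def st():
    s=telemetry.read_state(); print('t',round(s['time_s'],2),'tcp',np.round(s['tcp_pos'],1),'rack',rk(s['tcp_pos']).round(1),'F',np.round(s['wrist_force'],1),'w',round(s['grip_width'],1)); return s
E
python3 - <<'E'
from h import *
st(); go(43,-140,200)
E
```

```text
t 0.1 tcp [225.5 609.1 229.5] rack [-396.5  609.4] F [ 0.2  0.8 -0.6] w 94.1
trans cm [-65.19 -57.43   3.02] rot [ -0.09  -0.03 -18.23]
```

```bash
python3 -m jog '{"translation":[[-1.5,-1.3,0],[-4,-3.5,0],[-7,-6.2,0],[-10,-8.8,0],[-13,-11.5,0],[-16,-14.1,0],[-19,-16.7,0],[-22,-19.4,0],[-25,-22,0],[-28,-24.7,0]],"delta_rot":[[0,0,0],[0,0,0],[0,0,0],[0,0,0],[0,0,0],[0,0,0],[0,0,0],[0,0,0],[0,0,0],[0,0,0]],"gripper":[-1,-1,-1,-1,-1,-1,-1,-1,-1,-1]}' 20; python3 -c "
from h import *
st(); go(43,-140,200)"
```

```text
time_s: 1.1
tcp_pos: [402.8, 279.1, 230.1]
tcp_rot: [[-0.938, 0.347, -0.0], [0.347, 0.938, -0.0], [0.0, -0.0, -1.0]]
wrist_force: [0.4, 0.1, 0.5]
grip_width: 17.5
t 1.1 tcp [402.8 279.1 230.1] rack [-207.3  286.1] F [0.4 0.1 0.5] w 17.5
trans cm [-37.1  -32.65   3.01] rot [-1.000e-02 -2.000e-02 -1.821e+01]
```

```bash
python3 -m jog '{"translation":[[-3.4,-3,0],[-6.8,-6,0],[-10.2,-9,0],[-13.6,-12,0],[-17,-15,0],[-20.4,-18,0],[-23.8,-21,0],[-27.2,-24,0],[-30.6,-27,0],[-33,-29,0]],"delta_rot":[[0,0,-2],[0,0,-4],[0,0,-6],[0,0,-8],[0,0,-10],[0,0,-12],[0,0,-14],[0,0,-16],[0,0,-18],[0,0,-18.2]],"gripper":[-1,-1,-1,-1,-1,-1,-1,-1,-1,-1]}'; python3 -c "
from h import *
st(); go(43,-140,150)"
```

```text
time_s: 2.1
tcp_pos: [611.8, -108.6, 229.9]
tcp_rot: [[-0.999, 0.038, -0.001], [0.038, 0.999, -0.0], [0.001, -0.0, -1.0]]
wrist_force: [-0.1, 0.2, 0.3]
grip_width: 0.8
t 2.1 tcp [ 611.8 -108.6  229.9] rack [ 15.8 -93.7] F [-0.1  0.2  0.3] w 0.8
trans cm [-2.74 -4.63  7.99] rot [-0.   -0.04 -0.09]
```

```bash
python3 -m jog '{"translation":[[-1,-1.6,2],[-2,-3.2,4.5],[-2.7,-4.6,7],[-2.7,-4.6,8],[-2.7,-4.6,8],[-2.7,-4.6,8]],"delta_rot":[[0,0,0],[0,0,0],[0,0,0],[0,0,0],[0,0,0],[0,0,0]],"gripper":[-1,-1,-1,-1,-1,-1]}'; python3 -c "
from h import *
st(); m=camera_model('wrist'); im=camera('wrist')
cv2.imwrite('pics/w1.png',cv2.cvtColor(im,cv2.COLOR_RGB2BGR))
for a in (-168,-112,-56,0,56): print(a,proj(m,W(43,a,52)).round(1))
k,b=blobs(im,(105,150,50),(130,255,255),60)
for i,s,c,l in b: print(s,c.round(1),ray(m,c,52).round(1),rk(ray(m,c,52)).round(1))
"
```

```text
time_s: 2.7
tcp_pos: [636.7, -152.3, 151.3]
tcp_rot: [[-0.999, 0.036, 0.001], [0.036, 0.999, -0.0], [-0.001, -0.0, -1.0]]
wrist_force: [0.6, 0.6, 1.1]
grip_width: 0.7
t 2.7 tcp [ 636.7 -152.3  151.3] rack [  42.2 -136.4] F [0.6 0.6 1.1] w 0.7
-168 [215.1 208.4]
-112 [284.6 208.5]
-56 [354.  208.5]
0 [423.5 208.5]
56 [492.9 208.5]
[ 221  195   62   21 1230] [251.7 205.5] [ 634.9 -154.3   52. ] [  40.5 -138.5]
[ 291  195   62   21 1231] [321.3 205.4] [636.9 -98.4  52. ] [ 40.4 -82.5]
[ 360  195   63   21 1243] [390.8 205.4] [638.9 -42.5  52. ] [ 40.4 -26.6]
[ 429  195   64   21 1281] [460.3 205.1] [640.7  13.4  52. ] [40.1 29.3]
[498 195  14  21 257] [505.3 205.6] [642.4  49.6  52. ] [40.6 65.5]
```

View pics/w1.png

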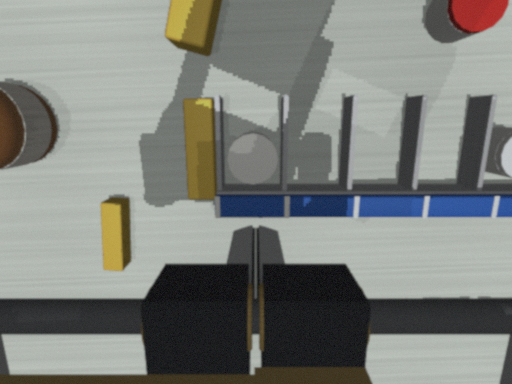

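The wrist view shows the rail at rows 195–216, with the first gap and its white-lidded tub directly below the closed fingers. It puts the rail about 2.6 mm nearer the robot than my estimate, so I'll shift the rack frame part of the way and descend.

```bash
sed -i 's/^O=.*/&/; s/^def W/O=O-1.7*ex+1.0*ey\ndef W/' h.py; python3 -c "
from h import *
st(); go(43,-140,74)"
```

```text
t 2.75 tcp [ 637.1 -152.4  152. ] rack [  44.3 -137.5] F [ 0.2 -0.1  0.7] w 0.6
trans cm [ 0.15 -0.24  7.8 ] rot [-0.04  0.11  0.02]
```

```bash
python3 -m jog '{"translation":[[0.1,-0.2,2],[0.1,-0.2,4],[0.1,-0.2,5.5],[0.1,-0.2,6.5],[0.1,-0.2,7.2],[0.1,-0.2,7.2],[0.1,-0.2,7.2]],"delta_rot":[[0,0,0],[0,0,0],[0,0,0],[0,0,0],[0,0,0],[0,0,0],[0,0,0]],"gripper":[-1,-1,-1,-1,-1,-1,-1]}'; python3 -c "
from h import *
st(); go(43,-140,73)"
```

```text
time_s: 3.45
tcp_pos: [635.9, -155.0, 79.2]
tcp_rot: [[-0.999, 0.037, 0.001], [0.037, 0.999, -0.0], [-0.001, -0.0, -1.0]]
wrist_force: [-0.7, -0.5, 0.0]
grip_width: 0.7
t 3.45 tcp [ 635.9 -155.    79.2] rack [  43.3 -140.2] F [-0.7 -0.5  0. ] w 0.7
trans cm [0.03 0.02 0.62] rot [-0.02  0.06 -0.02]
```

```bash
python3 -m jog '{"translation":[[0,0,0.2],[0,0,0.4],[0,0,0.55],[0,0,0.65],[0,0,0.65]],"delta_rot":[[0,0,0],[0,0,0],[0,0,0],[0,0,0],[0,0,0]],"gripper":[-1,-1,-1,-1,-1]}'; python3 -c "
from h import *
st();st(); go(43,-140,72)"
```

```text
time_s: 3.95
tcp_pos: [636.2, -155.2, 72.6]
tcp_rot: [[-0.999, 0.037, 0.002], [0.037, 0.999, -0.001], [-0.002, -0.001, -1.0]]
wrist_force: [1.6, -1.1, 4.0]
grip_width: 0.2
t 3.95 tcp [ 636.2 -155.2   72.6] rack [  43.5 -140.3] F [ 1.6 -1.1  4. ] w 0.2
t 3.95 tcp [ 636.2 -155.2   72.6] rack [  43.5 -140.3] F [ 1.6 -1.1  4. ] w 0.2
trans cm [0.05 0.03 0.06] rot [-0.04  0.1  -0.03]
```

```bash
python3 -m jog '{"translation":[[0,0.3,0],[0,0.9,0],[0,1.5,0],[0,2.1,0],[0,2.7,0],[0,3.3,0],[0,3.9,0],[0,4.5,0],[0,5.1,0],[0,5.6,0]],"delta_rot":[[0,0,0],[0,0,0],[0,0,0],[0,0,0],[0,0,0],[0,0,0],[0,0,0],[0,0,0],[0,0,0],[0,0,0]],"gripper":[-1,-1,-1,-1,-1,-1,-1,-1,-1,-1]}'; python3 -c "
from h import *
st(); go(43,-28,72.5)"
```

```text
time_s: 4.95
tcp_pos: [637.5, -98.3, 71.9]
tcp_rot: [[-0.999, 0.037, -0.0], [0.037, 0.999, -0.0], [0.0, -0.0, -1.0]]
wrist_force: [0.0, -3.0, 2.5]
grip_width: 0.5
t 4.95 tcp [637.5 -98.3  71.9] rack [ 42.8 -83.5] F [ 0.  -3.   2.5] w 0.5
trans cm [-0.02  5.55 -0.06] rot [-0.   -0.01 -0.02]
```

```bash
python3 -m jog '{"translation":[[0,0.4,0],[0,1,0],[0,1.6,0],[0,2.2,0],[0,2.8,0],[0,3.4,0],[0,4,0],[0,4.6,0],[0,5.2,0],[0,5.4,0]],"delta_rot":[[0,0,0],[0,0,0],[0,0,0],[0,0,0],[0,0,0],[0,0,0],[0,0,0],[0,0,0],[0,0,0],[0,0,0]],"gripper":[-1,-1,-1,-1,-1,-1,-1,-1,-1,-1]}'; python3 -c "
from h import *
st(); m=camera_model('wrist'); im=camera('wrist')
cv2.imwrite('pics/w2.png',cv2.cvtColor(im,cv2.COLOR_RGB2BGR)); st()"
```

```text
time_s: 5.95
tcp_pos: [639.5, -44.2, 71.9]
tcp_rot: [[-0.999, 0.037, -0.0], [0.037, 0.999, 0.0], [0.0, 0.0, -1.0]]
wrist_force: [-1.0, -3.2, 4.7]
grip_width: 0.6
t 5.95 tcp [639.5 -44.2  71.9] rack [ 42.8 -29.3] F [-1.  -3.2  4.7] w 0.6
t 6.0 tcp [639.5 -44.1  71.9] rack [ 42.8 -29.2] F [ 0.2 -0.6  3.8] w 0.6
```

View pics/w2.png

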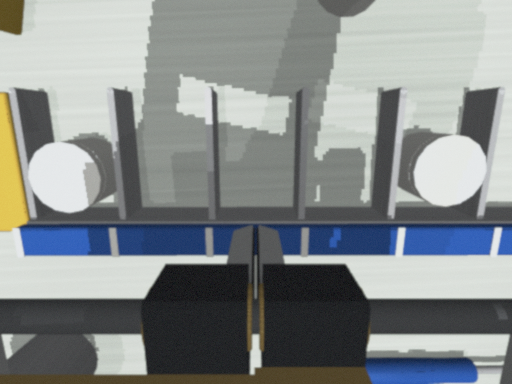

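The fingertip sits between the white lines at columns 209 and 304. Counting from the yellow block, that is behind gap three, and the force shows contact. Next I'll lift off, move over the red tub and re-measure it.

```bash
python3 -m jog '{"translation":[[0,0,-1.5],[0,0,-4],[1.5,0.5,-7],[4.5,1.6,-9],[8,3,-9],[11.5,4.3,-9],[14,5.2,-9],[15.2,5.6,-9],[15.2,5.6,-9],[15.2,5.6,-9]],"delta_rot":[[0,0,0],[0,0,0],[0,0,0],[0,0,0],[0,0,0],[0,0,0],[0,0,0],[0,0,0],[0,0,0],[0,0,0]],"gripper":[-1,-1,-1,0.2,0.2,0.2,0.2,0.2,0.2,0.2]}'; python3 -c "
from h import *
st(); m=camera_model('wrist'); im=camera('wrist')
cv2.imwrite('pics/w3.png',cv2.cvtColor(im,cv2.COLOR_RGB2BGR)); st()
k,b=blobs(im,(0,150,60),(5,255,255),60)
for i,s,c,l in b: print(s,c.round(1),ray(m,c,40).round(1),rk(ray(m,c,40)).round(1))
mt=camera_model('top')
print('top',rk(ray(mt,(240.6,219.2),40)))
"
```

```text
time_s: 7.0
tcp_pos: [490.6, 16.4, 162.5]
tcp_rot: [[-0.999, 0.037, 0.001], [0.037, 0.999, 0.0], [-0.001, 0.0, -1.0]]
wrist_force: [0.2, -0.6, -0.3]
grip_width: 53.0
t 7.0 tcp [490.6  16.4 162.5] rack [-108.3   25.8] F [ 0.2 -0.6 -0.3] w 53.0
t 7.05 tcp [490.8  16.3 162.4] rack [-108.1   25.7] F [-0.3 -0.5  0.2] w 55.2
[ 234  176   45   45 1436] [255.9 198.3] [488.8  17.9  40. ] [-110.2   27.2]
top [-109.01825057   26.67900088]
```

View pics/w3.png

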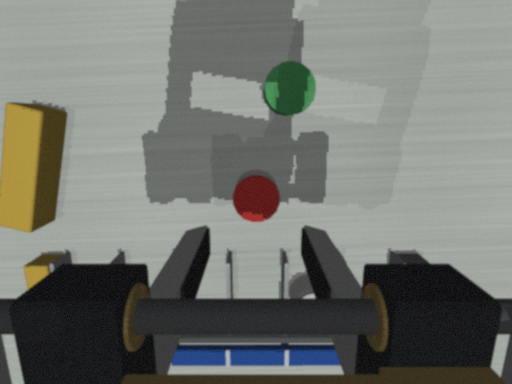

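```bash
python3 -m jog '{"translation":[[0.2,0.1,2],[0.2,0.1,5],[0.2,0.1,8],[0.2,0.1,10.5],[0.2,0.1,12],[0.2,0.1,12.7],[0.2,0.1,12.7],[0.2,0.1,12.7]],"delta_rot":[[0,0,0],[0,0,0],[0,0,0],[0,0,0],[0,0,0],[0,0,0],[0,0,0],[0,0,0]],"gripper":[0.2,0.2,0.2,0.2,0.2,0.2,0.2,0.2]}'; python3 -c "
from h import *
st(); cv2.imwrite('pics/t2.png',cv2.resize(cv2.cvtColor(camera('top')[140:270,170:340],cv2.COLOR_RGB2BGR),None,fx=4.5,fy=4.5)); go(-110,-28,35)"
```

```text
time_s: 7.85
tcp_pos: [488.8, 17.4, 35.6]
tcp_rot: [[-0.999, 0.037, 0.001], [0.037, 0.999, -0.0], [-0.001, -0.0, -1.0]]
wrist_force: [0.5, -0.1, 0.4]
grip_width: 56.2
t 7.85 tcp [488.8  17.4  35.6] rack [-110.1   26.7] F [ 0.5 -0.1  0.4] w 56.2
trans cm [ 0.   -5.48  0.09] rot [-0.02  0.11 -0.04]
```

View pics/t2.png

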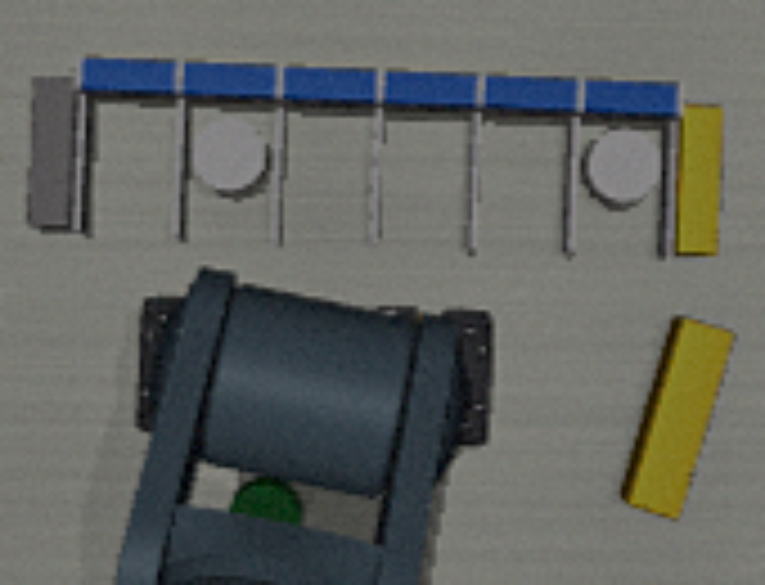

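```bash
python3 -m jog '{"translation":[[0,-0.5,0],[0,-1.1,0],[0,-1.7,0],[0,-2.3,0],[0,-2.9,0],[0,-3.5,0],[0,-4.1,0],[0,-4.7,0],[0,-5.2,0],[0,-5.5,0]],"delta_rot":[[0,0,0],[0,0,0],[0,0,0],[0,0,0],[0,0,0],[0,0,0],[0,0,0],[0,0,0],[0,0,0],[0,0,0]],"gripper":[0.2,0.2,0.2,0.2,0.2,0.2,0.2,0.2,0.2,0.2]}'; python3 -m jog '{"translation":[[0,-0.2,0],[0,-0.4,0],[0,-0.55,0],[0,-0.65,0],[0,-0.65,0]],"delta_rot":[[0,0,0],[0,0,0],[0,0,0],[0,0,0],[0,0,0]],"gripper":[0.2,0.2,0.2,0.2,0.2]}'
python3 -c "
from h import *
st()
im=camera('scene');cv2.imwrite('pics/s2.png',cv2.resize(cv2.cvtColor(im[130:260,170:350],cv2.COLOR_RGB2BGR),None,fx=4.4,fy=4.4))"
```

```text
time_s: 8.9
tcp_pos: [485.7, -37.7, 34.9]
tcp_rot: [[-0.999, 0.037, -0.0], [0.037, 0.999, 0.0], [0.0, 0.0, -1.0]]
wrist_force: [-0.2, 1.6, 1.5]
grip_width: 56.2
time_s: 9.4
tcp_pos: [485.4, -43.8, 34.9]
tcp_rot: [[-0.999, 0.037, -0.0], [0.037, 0.999, -0.0], [0.0, -0.0, -1.0]]
wrist_force: [0.1, 1.2, 1.8]
grip_width: 56.5
t 9.4 tcp [485.4 -43.8  34.9] rack [-111.2  -34.6] F [0.1 1.2 1.8] w 56.5
```

View pics/s2.png

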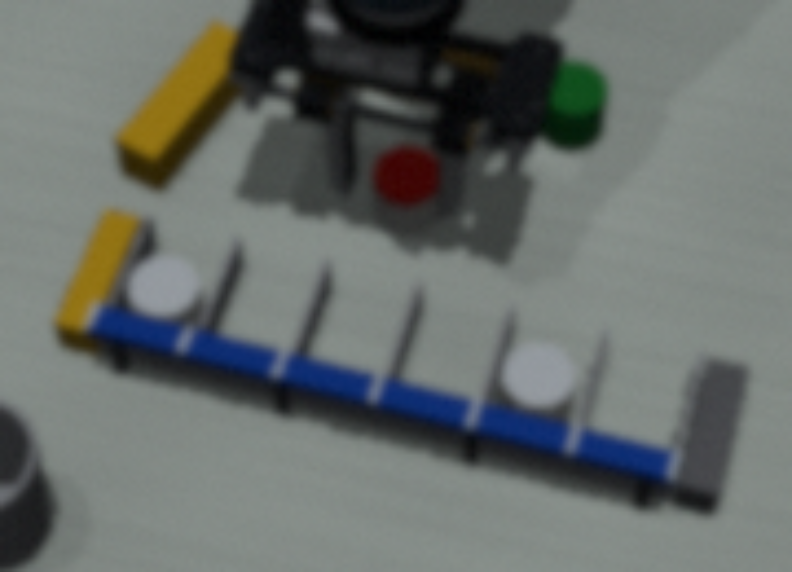

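```bash
python3 -m jog '{"translation":[[0,0.3,0],[0,0.6,0],[0,0.6,-2],[0,0.6,-5],[0,0.6,-8],[0,0.6,-11],[0,0.6,-12],[0,0.6,-12]],"delta_rot":[[0,0,0],[0,0,0],[0,0,0],[0,0,0],[0,0,0],[0,0,0],[0,0,0],[0,0,0]],"gripper":[0.2,0.2,0.2,0.2,0.2,0.2,0.2,0.2]}'; python3 -c "
from h import *
st(); m=camera_model('wrist'); im=camera('wrist')
cv2.imwrite('pics/w4.png',cv2.cvtColor(im,cv2.COLOR_RGB2BGR)); st()
k,b=blobs(im,(0,150,40),(5,255,255),60)
for i,s,c,l in b: print(s,c.round(1),rk(ray(m,c,40)).round(1))
k,b=blobs(im,(105,150,50),(130,255,255),60)
for i,s,c,l in b: print('rail',s,c.round(1),rk(ray(m,c,52)).round(1))
for p in ((-45,-56,30),(-45,0,30)): print(proj(m,W(*p)))
m=camera_model('scene'); k,b=blobs(camera('scene'),(0,150,40),(5,255,255),60)
for i,s,c,l in b: print('scene',s,c.round(1),rk(ray(m,c,40)).round(1))
"
```

```text
time_s: 10.25
tcp_pos: [486.6, -37.9, 156.1]
tcp_rot: [[-0.999, 0.037, 0.003], [0.037, 0.999, -0.001], [-0.003, -0.001, -1.0]]
wrist_force: [-0.5, -0.8, -0.4]
grip_width: 56.5
t 10.25 tcp [486.6 -37.9 156.1] rack [-110.3  -28.6] F [-0.5 -0.8 -0.4] w 56.5
t 10.3 tcp [485.6 -37.6 154.5] rack [-111.3  -28.4] F [-1.1 -0.3 -0.1] w 56.2
[ 234  179   46   46 1512] [256.7 201.2] [-110.9  -26.8]
rail [ 169  351  174   20 2976] [255.7 361.1] [ 39.7 -27.5]
[225.20184525 266.91073114]
[285.19852308 266.92965747]
scene [255 164  15  12 133] [261.8 169.5] [-106.9  -29.6]
```

View pics/w4.png

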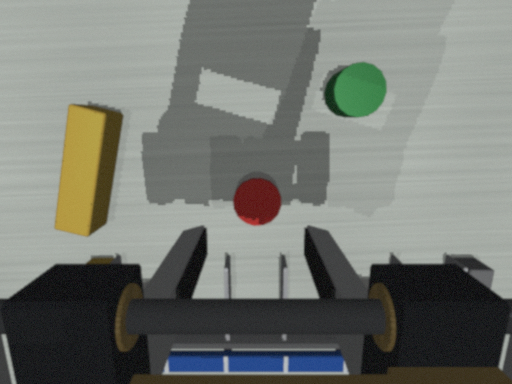

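```bash
python3 -m jog '{"translation":[[1.5,0.1,0],[3,0.1,0],[4.5,0.1,0],[4.8,0.1,2],[4.8,0.1,5],[4.8,0.1,8],[4.8,0.1,10.5],[4.8,0.1,12],[4.8,0.1,12],[4.8,0.1,12]],"delta_rot":[[0,0,0],[0,0,0],[0,0,0],[0,0,0],[0,0,0],[0,0,0],[0,0,0],[0,0,0],[0,0,0],[0,0,0]],"gripper":[-0.74,-0.74,-0.74,-0.74,-0.74,-0.74,-0.74,-0.74,-0.74,-0.74]}'; python3 -c "
from h import *
st(); go(-100,-27.5,35)"
```

```text
time_s: 11.35
tcp_pos: [436.9, -34.6, 34.0]
tcp_rot: [[-0.999, 0.037, -0.002], [0.037, 0.999, 0.001], [0.003, 0.001, -1.0]]
wrist_force: [0.2, 0.4, 0.2]
grip_width: 12.3
t 11.35 tcp [436.9 -34.6  34. ] rack [-160.1  -27.2] F [0.2 0.4 0.2] w 12.3
trans cm [-6.01 -0.03 -0.11] rot [ 0.04 -0.14 -0.03]
```

```bash
python3 -m jog '{"translation":[[-0.7,0,-0.1],[-1.4,0,-0.1],[-2,0,-0.1],[-2.6,0,-0.1],[-3.2,0,-0.1],[-3.8,0,-0.1],[-4.5,0,-0.1],[-5.1,0,-0.1],[-5.6,0,-0.1],[-6,0,-0.1]],"delta_rot":[[0,0,0],[0,0,0],[0,0,0],[0,0,0],[0,0,0],[0,0,0],[0,0,0],[0,0,0],[0,0,0],[0,0,0]],"gripper":[-0.74,-0.74,-0.74,-0.74,-0.74,-0.74,-0.74,-0.74,-0.74,-0.74]}'; python3 -c "
from h import *
st(); im=camera('scene')
cv2.imwrite('pics/s3.png',cv2.resize(cv2.cvtColor(im[130:260,170:350],cv2.COLOR_RGB2BGR),None,fx=4.4,fy=4.4))
m=camera_model('scene'); k,b=blobs(im,(0,150,40),(5,255,255),60)
for i,s,c,l in b: print('scene',s,c.round(1),rk(ray(m,c,40)).round(1))
"
```

```text
time_s: 12.35
tcp_pos: [498.2, -37.2, 35.9]
tcp_rot: [[-0.999, 0.037, -0.0], [0.037, 0.999, 0.0], [0.0, 0.0, -1.0]]
wrist_force: [-2.2, -0.1, 1.9]
grip_width: 12.3
t 12.35 tcp [498.2 -37.2  35.9] rack [-98.7 -27.5] F [-2.2 -0.1  1.9] w 12.3
scene [250 175  16  14 165] [257.7 181.6] [-67.3 -29. ]
```

View pics/s3.png

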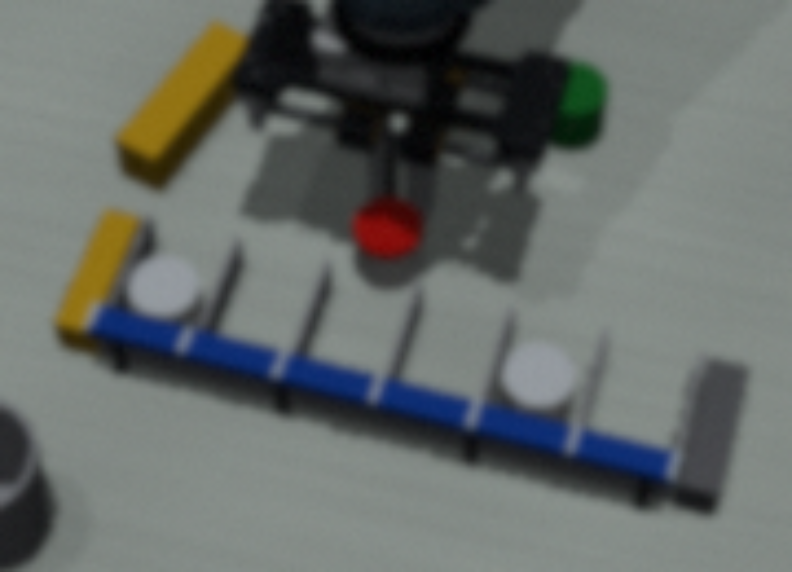

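```bash
python3 -m jog '{"translation":[[-0.5,0,0],[-1.2,0,0],[-1.9,0,0],[-2.6,0,0],[-3.3,0,0],[-4,0,0],[-4.7,0,0],[-5.4,0,0],[-6,0,0],[-6.4,0,0]],"delta_rot":[[0,0,0],[0,0,0],[0,0,0],[0,0,0],[0,0,0],[0,0,0],[0,0,0],[0,0,0],[0,0,0],[0,0,0]],"gripper":[-0.74,-0.74,-0.74,-0.74,-0.74,-0.74,-0.74,-0.74,-0.74,-0.74]}'; python3 -c "
from h import *
st(); im=camera('scene')
cv2.imwrite('pics/s4.png',cv2.resize(cv2.cvtColor(im[130:260,170:350],cv2.COLOR_RGB2BGR),None,fx=4.4,fy=4.4))
m=camera_model('scene'); k,b=blobs(im,(0,150,40),(5,255,255),60)
for i,s,c,l in b: print('scene',s,c.round(1),rk(ray(m,c,40)).round(1))
"
```

```text
time_s: 13.4
tcp_pos: [562.3, -39.6, 36.0]
tcp_rot: [[-0.999, 0.037, 0.0], [0.037, 0.999, -0.0], [-0.0, -0.0, -1.0]]
wrist_force: [-0.2, -1.0, -0.0]
grip_width: 12.2
t 13.4 tcp [562.3 -39.6  36. ] rack [-34.5 -27.6] F [-0.2 -1.  -0. ] w 12.2
scene [242 194  17  15 178] [250.2 201.8] [ -3.4 -29.4]
```

View pics/s4.png

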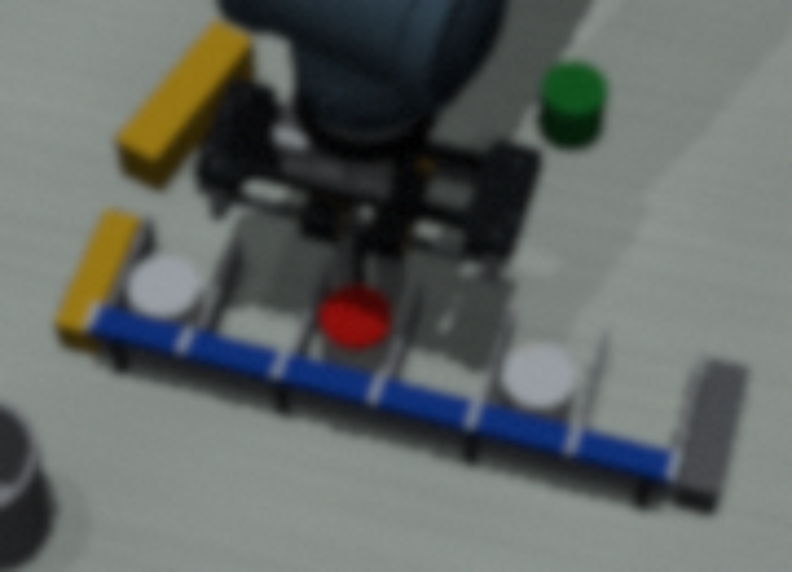

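```bash
python3 -m jog '{"translation":[[-0.4,0,0],[-0.8,0,0],[-1.2,0,0],[-1.5,0,0],[-1.7,0,0],[-1.8,0,0],[-1.9,0,0],[-2,0,0]],"delta_rot":[[0,0,0],[0,0,0],[0,0,0],[0,0,0],[0,0,0],[0,0,0],[0,0,0],[0,0,0]],"gripper":[-0.74,-0.74,-0.74,-0.74,-0.74,-0.74,-0.74,-0.74]}'; python3 -c "
from h import *
st()"
```

```text
time_s: 14.25
tcp_pos: [581.6, -40.3, 35.9]
tcp_rot: [[-0.999, 0.037, -0.0], [0.037, 0.999, -0.0], [0.0, -0.0, -1.0]]
wrist_force: [-1.6, 0.3, 0.4]
grip_width: 12.4
t 14.25 tcp [581.6 -40.3  35.9] rack [-15.2 -27.5] F [-1.6  0.3  0.4] w 12.4
```

Force is still only friction level. I'll creep on until the stop is felt.

```bash
for i in 1; do python3 -m jog '{"translation":[[-0.1,0,0],[-0.2,0,0],[-0.3,0,0],[-0.3,0,0]],"delta_rot":[[0,0,0],[0,0,0],[0,0,0],[0,0,0]],"gripper":[-0.74,-0.74,-0.74,-0.74]}' | grep -E "pos|force"; done; python3 -c "
from h import *
st()"
```

```text
tcp_pos: [582.3, -40.3, 35.8]
wrist_force: [-11.1, -0.5, 9.1]
t 14.65 tcp [582.3 -40.3  35.8] rack [-14.6 -27.5] F [-11.1  -0.5   9.1] w 12.3
```

The 11 N reaction at the expected position means the tub is against the stop. I'll back straight out, lift and check.

```bash
python3 -m jog '{"translation":[[0.3,0,0],[0.8,0,0],[1.8,0,0],[3.3,0,0],[4.8,0,-0.5],[6.3,0,-3],[8,0,-6],[10,0,-10],[12,0,-14],[12,0,-14]],"delta_rot":[[0,0,0],[0,0,0],[0,0,0],[0,0,0],[0,0,0],[0,0,0],[0,0,0],[0,0,0],[0,0,0],[0,0,0]],"gripper":[-0.74,-0.74,-0.74,-0.74,-0.74,-0.74,-0.74,-0.74,-0.74,-0.74]}'; python3 -m jog '{"translation":[[3,0,0],[6,0,0],[9,0,0],[10,0,0],[10,0,0]],"delta_rot":[[0,0,0],[0,0,0],[0,0,0],[0,0,0],[0,0,0]],"gripper":[-0.74,-0.74,-0.74,-0.74,-0.74]}' | head -2; python3 -c "
from h import *
st()
for n in ('top','scene'):
  im=camera(n); m=camera_model(n); k,b=blobs(im,(0,150,40),(5,255,255),60)
  for i,s,c,l in b: print(n,s,c.round(1),rk(ray(m,c,40)).round(1))
  k,b=blobs(im,(105,150,50),(130,255,255),60)
  for i,s,c,l in b: print(n,'rail',c.round(1),rk(ray(m,c,52)).round(1))
  cv2.imwrite('pics/end_%s.png'%n,cv2.cvtColor(im,cv2.COLOR_RGB2BGR))
"; python3 -c "
import cv2,numpy as np
a=cv2.imread('pics/end_top.png')[130:260,170:350]; b=cv2.imread('pics/end_scene.png')[130:260,170:350]
cv2.imwrite('pics/end.png',cv2.resize(np.hstack([a,b]),None,fx=2.2,fy=2.2,interpolation=2))"
```

```text
time_s: 15.65
tcp_pos: [466.4, -36.7, 181.9]
tcp_rot: [[-0.999, 0.037, 0.011], [0.037, 0.999, -0.004], [-0.012, -0.003, -1.0]]
wrist_force: [-0.3, -0.7, 0.3]
grip_width: 11.8
time_s: 16.15
tcp_pos: [363.7, -32.0, 174.9]
t 16.15 tcp [363.7 -32.  174.9] rack [-233.3  -27.2] F [-0.   0.4  0.3] w 12.5
top [257 164  15  16 197] [263.8 171.5] [ 13.8 -26.7]
top rail [229.  112.2] [157.9  67.4]
top rail [198.  156.4] [ 43.3 139.8]
top rail [220.4 157.4] [43.4 83.8]
top rail [242.5 158.4] [43.4 28.6]
top rail [265.  159.4] [ 43.5 -27.7]
top rail [287.4 160.4] [ 43.5 -83.9]
top rail [309.5 161.4] [  43.5 -139.5]
scene [240 202  16  11 128] [248.3 206.6] [ 11.5 -29.8]
scene rail [200.7 204.7] [  46.2 -141.9]
scene rail [221.6 210.4] [ 46.9 -87. ]
scene rail [243.8 216. ] [ 46.5 -30.3]
scene rail [265.7 221.7] [46.8 25.2]
scene rail [288.1 227.1] [45.7 80.7]
scene rail [310.9 233.3] [ 46.6 136.6]
scene rail [268.7 277.6] [181.8  71. ]
```

View pics/end.png

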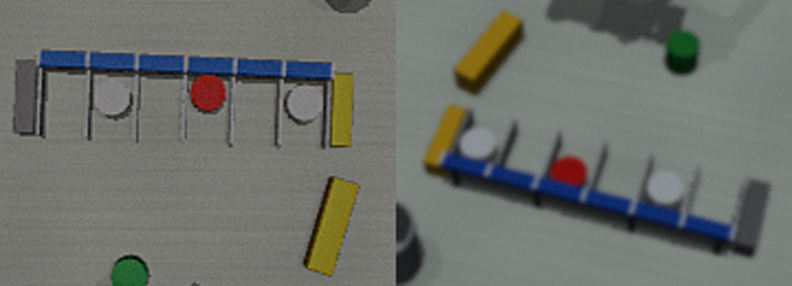

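View pics/end_top.png

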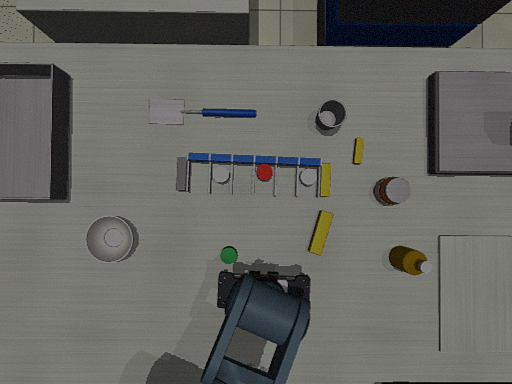

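In the top picture the red tub at (264,172) stands in the third gap from the yellow block, against the stop. Every other object is where it was, and the arm is clear.

```bash
python3 -c "
from workcell import manip
print(manip.sign_off())"
```

```text
the job is handed in; nothing more can be done
None
```

The red-lidded tub is home in the third gap from the yellow block, and I handed the job in at about 16 s. The sign-off gives no verdict, so the results below are my own measurements.

- **Rail:** I slid the closed fingertip along the rail from behind gap 1 (rack y ≈ -140) to behind gap 3 (y ≈ -29). The force was about 2.5–4.7 N whenever I read it, and I lifted off before the fourth gap. The wrist camera showed the tip centred between the two white lines of gap 3.
- **Tub:** I pushed it sideways into line with the gap using one finger, then straight in with the fingers slightly apart. I stopped when the stop pushed back with about 11 N.
- **Final position:** The top camera puts the tub at rack x ≈ 13.8, y ≈ -26.7 mm. The scene camera gives 11.5 and -29.8 mm. The allowed range is x above 7 and y from -36 to -20 mm.
- **Other things:** The white tubs and other bystanders look unmoved in the last top picture. The arm ended clear of everything, with the wrist force near zero.
- **Camera disagreement:** The cameras differed by 2–6 mm on where the rail is, and I used a rack position between them. All results above still fit within the limits.

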